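# Open the push-and-turn cap of the blue sanitiser bottle

### The arm

A 6-joint arm with a two-finger parallel gripper is mounted at the origin on a cart in front of the work surface, level with it; the furniture and walls round the work are solid. World frame = base frame: x ahead of the robot, y to its left, z up, the work surface at z = 0. Lengths are in mm, angles in degrees, forces in N, time in s.
With the tool pointing down it reaches from about 300 to 850 mm from the base axis. Payload 4.2 kg.
Tool frame: the origin (TCP) lies at the very end of the fingers, on their centre line; the grasp point (between the pads) lies 19 mm behind it (env.grasp_offset is the distance from the TCP to the grasp point, in mm); z points along the fingers, y is the line along which they close (so a half turn about z gives the same grasp; the last joint's range is limited). The gripper opens to 91 mm and grips with 3 to 60 N. Pads are 32 mm wide; open, the fingers measure 118 mm over their backs; the gripper's body (76 mm by 178 mm) begins 60 mm behind the grasp point.
Start: joints at [-78.323, 18.312, 89.639, -0, 72.044, -1.146], TCP at [127.615, -560.676, 213.976] pointing down, gripper open.
Joint ranges: [-177.97, 177.97], [-48.28, 115.42], [12.27, 149.76], [-77.06, 257.06], [2.81, 150.46], [-146.56, 146.56]. Speed limits (degrees/s): [147.25, 147.25, 180, 180, 180, 180].

### API

Orientations are given as [roll, pitch, yaw] about the fixed x, y, z axes, in that order (R = Rz(yaw) Ry(pitch) Rx(roll)).
In Python, from workcell import env, eyes gives the robot as it stands.
- The arm moves only by the tool send_rows, never from a script. Its arguments are lists of equal length, an entry for each row: "grip": the opening, from -1 (shut) to 1 (fully open), so that 0 is half open; "xyz": the shift along the world's x, y, z in m, a list of three; "yaw": the turn about the world's z in degrees. A call has 1 to 8 rows; each row is the pose to reach, as a shift and turn from the pose commanded when the call began; what a row does not reach only later rows make up. A row lasts 1/12 s, in which the tool goes at most 41.7 mm and 7.16 degrees, less where a joint would pass 70% of its speed; a pose out of reach is approached as far as the arm can. A call with a gripper value outside its range is refused whole. The fingers move at their own pace and stop on an object; "grip_force" is the grip in N (left out, the last holds). Time passes only in rows, so rows that repeat a pose let the fingers close. It gives the time, the measured TCP pose, the force, the opening and the grip force at its end, in the units of the state.
- env.state(): the state, without advancing time (a new reading comes with each control period).
- eyes.grab_frame(name): name is "side" or "top" or "wrist"; returns a dict with "frame" (420x560x3 uint8, red, green, blue), "fx", "fy", "cx", "cy" (pixels), "D" ([k1, k2, p1, p2, k3] as OpenCV has them; the pictures are not rectified), "pose" (4x4, takes a point from camera to world coordinates). Camera axes: x right, y down, z forward; pixel columns grow to the right and rows downward; lengths in mm; the calibration is good to about 2 mm. A picture is of the moment at which its call begins. There is no depth.
- env.job_done(): hands the job in; it is judged then, once.
The state is a dict: "time_s": time; "qpos": joint angles; "qvel": joint speeds; "effort": joint torques, N m; "ee_pos": TCP position; "ee_rot": TCP orientation; "force": force on the tool from outside, world axes, zero at the start; "torque": the same for the moment, N m; "gripper_width": finger opening in mm; "gripper_force": force on a finger pad.
Only numpy, scipy, OpenCV 4.12 (cv2) and the standard library are available. Lean on these libraries where they do the work, as an engineer would, in place of code of your own. Each camera call takes 0.05 s, during which the arm holds its last target. There are 200 camera calls.

### The job

Open the bottle with the blue cap so that it can be refilled: press its safety cap firmly down, and while keeping it down turn it counter-clockwise (seen from above) until it comes free, about 65 degrees; then lift it straight up and hold it upright, in the gripper, about 10 cm above where it sat, over its bottle. The program finishes while still holding the cap up there. Leave the red-capped bottle closed and everything else on the table where it is.

Things in the scene. Friction and masses are not known exactly. Their poses are not given: they have to be found in the camera images.
- bottle_blue: Bottle with blue cap and blue label band: white, round, 84 mm wide, with a small loop handle, fixed in a 104 mm square steel foot that is screwed down: it cannot move or turn. Origin: centre of the foot's underside, on the table; z up; the handle sticks out to its +x side (to 72 mm). The neck, 26 mm wide, ends 130 mm above the table.
- cap_blue: The blue safety cap: round, 50 mm wide, about 100 g, skirt 22 mm high, with a grip bar across its flat top (44 mm along its x axis, 14 mm along y, 24 mm high; 22 to 46 mm above the origin). Origin: centre of the skirt's lower rim; z up along the bottle's axis. Starts locked: origin 120 mm above the table, its x axis (either way round) along the bottle's.
- bottle_blue_mouth (a point): Centre of the blue bottle's neck top, under the cap. A spring here pushes the cap up with 5 N, up to 11 N when pressed. The cap must go down over 5 mm (hard stop at 8) to turn; kept down it turns counter-clockwise only. From 57 to 74 deg (stop at 78) it is free: the spring raises it 3 mm above its locked height and it lifts straight off. Let up earlier, it stays caught.
- cap_blue_grip (a point): Middle of the blue cap's grip bar, on the cap's axis, 34 mm above the cap's origin; axes as the cap's. The bar's sides are clear all round above the cap's flat top.
- bottle_red: Bottle with red cap and red label band: white, round, 84 mm wide, with a small loop handle, fixed in a 104 mm square steel foot that is screwed down: it cannot move or turn. Origin: centre of the foot's underside, on the table; z up; the handle sticks out to its +x side (to 72 mm). The neck, 26 mm wide, ends 130 mm above the table.
- cap_red: The red safety cap: round, 50 mm wide, about 100 g, skirt 22 mm high, with a grip bar across its flat top (44 mm along its x axis, 14 mm along y, 24 mm high; 22 to 46 mm above the origin). Origin: centre of the skirt's lower rim; z up along the bottle's axis. Locked likewise; stays closed. The bottles may stand either way round.
- spice_jar_2: Bystander: spice jar with a white lid, 47 mm wide, 98 mm high; origin under its centre.
- tape_1: Bystander: roll of tan tape lying flat, 98 mm wide, 25 mm high; origin under its centre.
- ramekin_0: Bystander: small grey ramekin, 65 mm wide, 37 mm high; origin under its centre.
- stone: Bystander: two-tone sharpening stone, 50x150x26 mm; origin under its centre.
- timer: Bystander: white and grey wind-up timer, 66 mm wide, 53 mm high; origin under its centre.
- food_tub_1: Bystander: round lidded food tub, 129 mm wide, 56 mm high; origin under its centre.
Mind the look-alikes: they are no part of the job. Several things have the shape of the cap_blue; the one meant has the colours described above.

How it is judged:
By the outcome, as a careful person would: the job done as asked, in the order asked, and still so for the second after the job is handed in, while the arm keeps its last pose, push and grip.
It also fails if it takes over 35 s, if anything falls off the work surface, if the arm or the gripper's body presses on something with over 40 N, if the wrist force passes 120 N, or if a joint passes its speed limit or range.

## Working session

There is one attempt and no reset: what is moved stays moved. The work goes in short steps, Python scripts to look and compute and a tool call to move; the robot and the scene stay as the last step left them, time stands still between calls to the robot, and variables do not carry over. Pictures are saved under pics/ and viewed, at most 10 in all, crops included, and the job is handed in when it is done.

Besides the shell and the picture viewer there is one more tool, called as a command line: name --pt "numbers of a row" for each row, then --argument value for the rest. send_rows: Moves the arm, as the interface text tells. Its arguments: {"type":"object","properties":{"grip":{"type":"array"},"xyz":{"type":"array"},"yaw":{"type":"array"},"grip_force":{"type":"number"}},"required":["grip","xyz","yaw"]}

```bash
mkdir -p pics; cat > h.py <<'E'
import numpy as np, cv2
from workcell import env, eyes
def ray(f,uv):
    K=np.array([[f["fx"],0,f["cx"]],[0,f["fy"],f["cy"]],[0,0,1.]])
    p=cv2.undistortPoints(np.array([[uv]],float),K,np.array(f["D"],float))[0,0]
    T=np.array(f["pose"]); d=T[:3,:3]@[p[0],p[1],1]; return T[:3,3],d/np.linalg.norm(d)
def onplane(f,uv,z):
    o,d=ray(f,uv); return o+d*(z-o[2])/d[2]
def meet(rays):
    A=0;b=0
    for o,d in rays:
        P=np.eye(3)-np.outer(d,d); A=A+P; b=b+P@o
    return np.linalg.solve(A,b)
E
python3 - <<'E'
from h import *
a=[]
for n in("top","side"):
    f=eyes.grab_frame(n); cv2.imwrite(f"pics/{n}0.png",f["frame"][...,::-1]); print(n,np.round(f["pose"],2).tolist())
E
```

```text
top [[0.01, -0.99, 0.15, 405.99], [-1.0, -0.01, 0.0, -31.51], [-0.0, -0.15, -0.99, 1137.44], [0.0, 0.0, 0.0, 1.0]]
side [[1.0, 0.05, -0.04, 591.09], [0.06, -0.63, 0.77, -1020.66], [0.02, -0.77, -0.64, 933.43], [0.0, 0.0, 0.0, 1.0]]
```

View pics/top0.png

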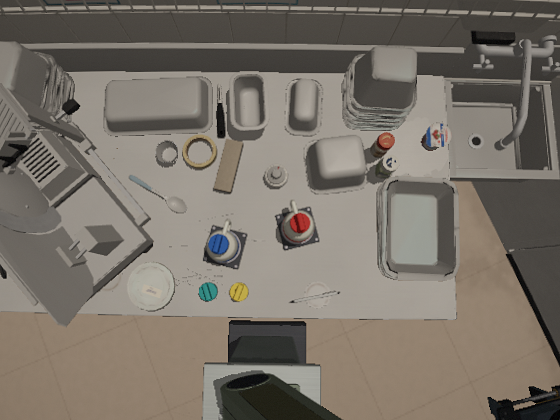

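View pics/side0.png

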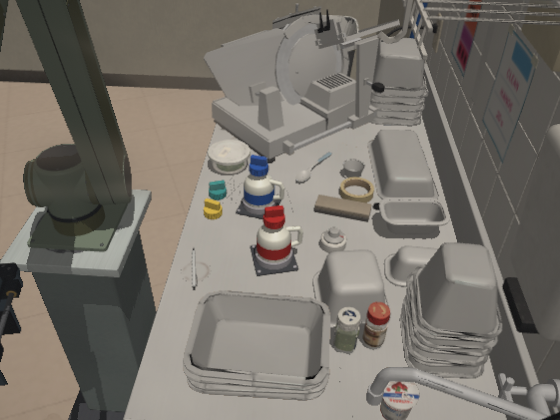

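The top view shows the blue cap at about (219,244), the red cap at (300,223), and loose teal and yellow caps at (208,292) and (239,292). In the side view the blue cap is at (259,165), with its label band below it.

```bash
python3 - <<'E'
from h import *
F={n:eyes.grab_frame(n) for n in("top","side")}
ims=[]
for n,f in F.items():
    hsv=cv2.cvtColor(f["frame"],cv2.COLOR_RGB2HSV)
    m=cv2.inRange(hsv,(105,140,50),(125,255,255))
    k,l,s,c=cv2.connectedComponentsWithStats(m)
    for i in range(1,k):
        if s[i,4]>30: print(n,s[i],c[i].round(1))
    u,v=(219,244) if n=="top" else (259,178)
    ims.append(cv2.resize(f["frame"][v-32:v+32,u-32:u+32],(400,400),interpolation=cv2.INTER_CUBIC))
f=F["top"]
for z in(142,166): print(z,onplane(f,(219,244),z).round(1))
cv2.imwrite("pics/c1.png",np.hstack(ims)[...,::-1])
E
```

```text
top [427 129   4  17  37] [428.3 137.6]
top [209 234  19  20 300] [218.1 243.8]
side [250 155  18  21 305] [258.2 165.5]
side [245 191  29  14 231] [258.9 198.6]
142 [467.  107.9 142. ]
166 [465.5 104.5 166. ]
```

View pics/c1.png

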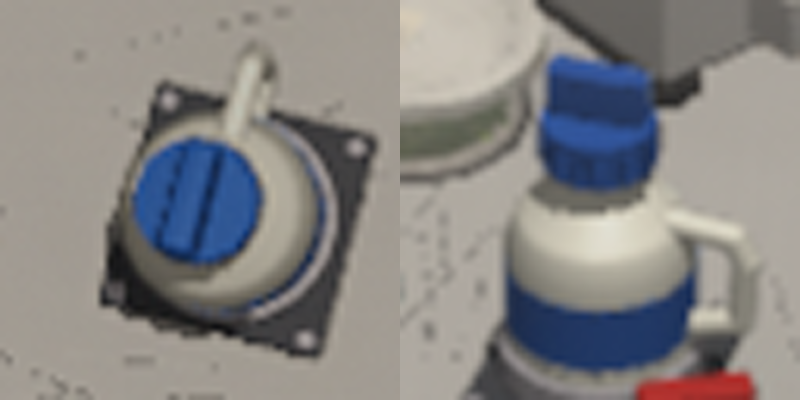

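The crop shows the bar and handle at about yaw -15, with the handle pointing away from the robot. Next I'll refine with the wrist camera from above.

```bash
python3 - <<'E'
from h import *
s=env.state(); print(s)
T=eyes.grab_frame("top");S=eyes.grab_frame("side")
print(meet([ray(T,(218.1,243.8)),ray(S,(258.2,165.5))]).round(1))
E
```

```text
{'time_s': 0.2, 'qpos': array([-7.83244771e+01,  1.83353200e+01,  8.96788734e+01, -1.37915564e-03,
        7.20470386e+01, -1.14630341e+00]), 'qvel': array([ 0.06178068, -0.05599466, -0.13237534, -0.03026526, -0.00972295,
        0.11904518]), 'effort': array([-3.68640798e-06, -4.12349975e+01, -2.31930774e+01,  7.26258662e-02,
        4.34918480e-02, -1.16850019e-04]), 'ee_pos': array([ 127.53042729, -560.35982097,  213.47051262]), 'ee_rot': array([-1.79938754e+02,  8.63150671e-05,  1.28222521e+01]), 'force': array([-0.13601806, -0.28724115, -0.88958684]), 'torque': array([0.01181287, 0.02822593, 0.02718924]), 'gripper_force': 0.0, 'gripper_width': 91.12913853808665}
[468.8 111.3 134.9]
```

send_rows --grip '[1, 1, 1, 1, 1, 1, 1, 1]' --pt "0 0 0.04" --pt "0 0 0.08" --pt "0.01 0.03 0.12" --pt "0.03 0.07 0.13" --pt "0.05 0.11 0.13" --pt "0.07 0.14 0.13" --pt "0.09 0.18 0.13" --pt "0.11 0.21 0.13" --yaw '[0, 0, 0, 0, 0, 0, 0, 0]'

```text
time_s: 0.97
ee_pos: [234.6, -353.7, 344.2]
ee_rot: [180.0, -0.0, 12.8]
force: [1.4, -1.1, -0.7]
gripper_width: 91.3
gripper_force: 0.0
```

send_rows --grip '[1, 1, 1, 1, 1, 1, 1, 1]' --pt "0.02 0.035 0" --pt "0.04 0.07 0" --pt "0.055 0.105 0" --pt "0.07 0.14 0" --pt "0.085 0.175 0" --pt "0.1 0.21 0" --pt "0.115 0.245 0" --pt "0.13 0.28 0" --yaw '[-2, -4, -6, -8, -10, -12, -14, -16]'

```text
time_s: 1.63
ee_pos: [364.6, -73.8, 344.2]
ee_rot: [180.0, -0.1, -3.3]
force: [-0.3, 0.8, -0.0]
gripper_width: 91.2
gripper_force: 0.0
```

send_rows --grip '[1, 1, 1, 1, 1, 1, 1, 1]' --pt "0.02 0.035 0" --pt "0.04 0.07 0" --pt "0.06 0.105 0" --pt "0.075 0.14 0" --pt "0.09 0.165 0" --pt "0.1 0.18 -0.01" --pt "0.1 0.18 -0.02" --pt "0.1 0.18 -0.02" --yaw '[-2, -4, -6, -8, -10, -12, -12, -12]'

```text
time_s: 2.3
ee_pos: [463.3, 104.5, 321.5]
ee_rot: [179.8, 0.3, -15.0]
force: [-0.7, -0.3, 0.2]
gripper_width: 91.4
gripper_force: 0.0
```

```bash
python3 - <<'E'
from h import *
f=eyes.grab_frame("wrist"); cv2.imwrite("pics/w1.png",f["frame"][...,::-1])
s=env.state(); print(s["ee_pos"],s["ee_rot"],s["qpos"].round(1),np.round(f["pose"],2).tolist())
E
```

```text
[463.33589867 103.84067298 322.64918088] [179.86658373   0.18325476 -15.11792602] [ 11.3   6.2  90.   -0.   84.  116.4] [[-0.26, -0.92, -0.28, 542.44], [-0.97, 0.25, 0.07, 83.48], [0.0, 0.29, -0.96, 492.29], [0.0, 0.0, 0.0, 1.0]]
```

View pics/w1.png

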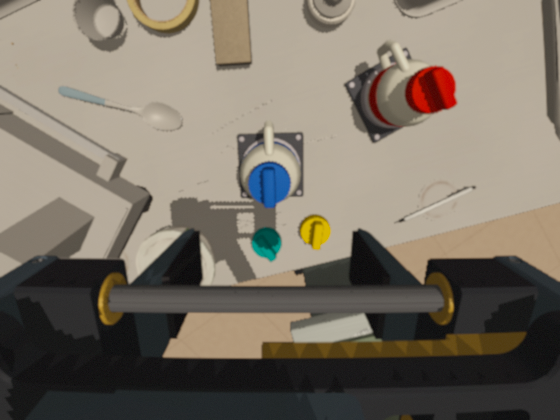

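The wrist picture shows the blue cap at about (270,185), with its bar close to upright in the image, so the yaw is about right. I'll zoom in to get the bar's edges.

```bash
python3 - <<'E'
from h import *
f=eyes.grab_frame("wrist");t=eyes.grab_frame("top")
ims=[]
for g,(u,v) in((f,(270,185)),(t,(219,244))):
    ims.append(cv2.resize(g["frame"][v-28:v+28,u-28:u+28],(392,392),interpolation=cv2.INTER_NEAREST))
    hsv=cv2.cvtColor(g["frame"],cv2.COLOR_RGB2HSV)
    m=cv2.inRange(hsv,(105,140,40),(125,255,255))
    k,l,s,c=cv2.connectedComponentsWithStats(m); i=l[v,u]; print(s[i],c[i])
cv2.imwrite("pics/c2.png",np.hstack(ims)[...,::-1])
E
```

```text
[ 249  163   40   45 1372] [268.48542274 183.78644315]
[217 235  10  19 124] [221.5        242.63709677]
```

View pics/c2.png

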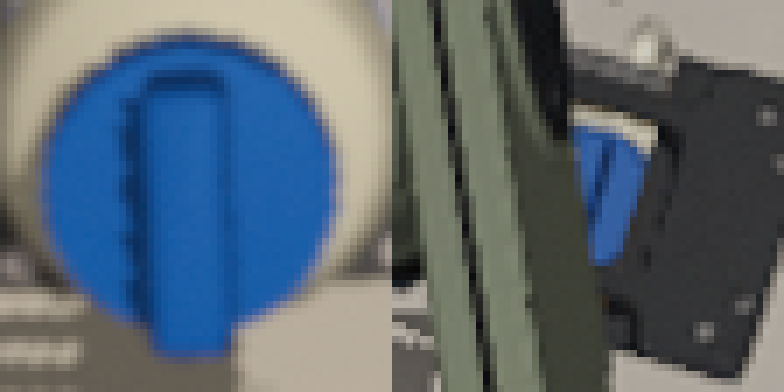

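```bash
python3 - <<'E'
from h import *
f=eyes.grab_frame("wrist");t=eyes.grab_frame("top");s=eyes.grab_frame("side")
a=onplane(f,(268.1,169.4),166);b=onplane(f,(269.3,203.6),166)
print(a,b,(a+b)/2,np.linalg.norm(a-b),np.degrees(np.arctan2(*(a-b)[1::-1])))
print("disc",onplane(f,(268.6,183.5),142), onplane(t,(218.3,243.7),142))
print("tri", meet([ray(f,(268.6,183.5)),ray(t,(218.3,243.7))]))
# bar top far/near corners in side crop: x 553..650,y 60..75 of crop (scale 6.25, offset u227 v146)
P=lambda x,y:((x-400)/6.25+227-.5,y/6.25+146-.5)
print("bar mid top", meet([ray(f,(268.7,186.5)),ray(s,P(601,73))]))
print(env.state()["ee_pos"])
E
```

```text
[490.89771393 104.16818763 166.        ] [453.30314134 113.29967893 166.        ] [472.10042764 108.73393328 166.        ] 38.687672732471086 -13.65240634422799
disc [470.84504581 109.74523229 142.        ] [467.71646247 109.6603784  142.        ]
tri [468.48781618 110.94580431 130.7152375 ]
bar mid top [471.64409497 108.90347481 163.10239146]
[464.36214287 103.44909897 324.82884704]
```

Bar centre is about (470.5, 109.3), yaw about -14, and the bar top triangulates to about 163–166, which agrees with the text. Next: descend with the fingers open.

send_rows --grip '[1, 1, 1, 1, 0.5, 0.2, 0.2, 0.2]' --pt "0.006 0.005 -0.03" --pt "0.006 0.005 -0.06" --pt "0.006 0.005 -0.09" --pt "0.006 0.005 -0.115" --pt "0.006 0.005 -0.135" --pt "0.006 0.005 -0.14" --pt "0.006 0.005 -0.14" --pt "0.006 0.005 -0.14" --yaw '[1, 1, 1, 1, 1, 1, 1, 1]'

```text
time_s: 3.27
ee_pos: [471.3, 109.2, 185.2]
ee_rot: [-180.0, -0.1, -14.2]
force: [0.3, -0.9, -0.8]
gripper_width: 67.3
gripper_force: 0.0
```

```bash
python3 - <<'E'
from h import *
f=eyes.grab_frame("wrist"); cv2.imwrite("pics/w2.png",f["frame"][...,::-1])
s=env.state(); print(s["ee_pos"],s["ee_rot"])
# project estimated bar top centre/ends and TCP for check
K=np.array([[f["fx"],0,f["cx"]],[0,f["fy"],f["cy"]],[0,0,1.]]);M=np.linalg.inv(f["pose"])
for p in([470.5,109.3,166],s["ee_pos"]):
    print(cv2.projectPoints(np.array([p],float),cv2.Rodrigues(M[:3,:3])[0],M[:3,3],K,np.array(f["D"],float))[0].ravel())
E
```

```text
[471.6314582  109.35027602 185.65354883] [-1.79923198e+02 -1.68934063e-01 -1.42002348e+01]
[275.47414426 242.89336999]
[274.90209603 253.93677817]
```

View pics/w2.png

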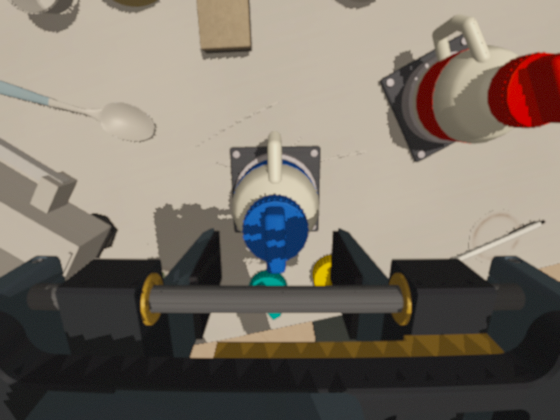

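The bar sits at about (276,240), on the fingers' centre line and upright in the image, so it is aligned. Next I lower the fingers around it and grip.

send_rows --grip '[0.2, 0.0, -0.2, -0.2, -1, -1, -1, -1]' --pt "-0.001 0 -0.015" --pt "-0.001 0 -0.03" --pt "-0.001 0 -0.039" --pt "-0.001 0 -0.039" --pt "-0.001 0 -0.039" --pt "-0.001 0 -0.039" --pt "-0.001 0 -0.039" --pt "-0.001 0 -0.039" --yaw '[0, 0, 0, 0, 0, 0, 0, 0]' --grip_force 45

```text
time_s: 3.98
ee_pos: [470.2, 109.6, 145.9]
ee_rot: [-179.9, -0.1, -14.2]
force: [0.4, 0.4, 1.8]
gripper_width: 13.8
gripper_force: 45.0
```

send_rows --grip '[-1, -1, -1, -1]' --pt "0 0 0" --pt "0 0 0" --pt "0 0 0" --pt "0 0 0" --yaw '[0, 0, 0, 0]'

```text
time_s: 4.32
ee_pos: [470.2, 109.6, 145.6]
ee_rot: [-179.9, -0.1, -14.2]
force: [0.9, 0.4, 4.0]
gripper_width: 13.8
gripper_force: 45.0
```

Gripped at 13.8 mm. Now press down.

send_rows --grip '[-1, -1, -1, -1, -1, -1]' --pt "0 0 -0.002" --pt "0 0 -0.004" --pt "0 0 -0.006" --pt "0 0 -0.008" --pt "0 0 -0.008" --pt "0 0 -0.008" --yaw '[0, 0, 0, 0, 0, 0]'

```text
time_s: 4.82
ee_pos: [470.2, 109.6, 137.9]
ee_rot: [-179.9, -0.1, -14.2]
force: [-0.2, 0.1, 9.9]
gripper_width: 13.9
gripper_force: 45.0
```

send_rows --grip '[-1, -1, -1]' --pt "0 0 -0.001" --pt "0 0 -0.0015" --pt "0 0 -0.0015" --yaw '[0, 0, 0]'

```text
time_s: 5.07
ee_pos: [470.3, 109.6, 137.8]
ee_rot: [-179.9, -0.1, -14.2]
force: [-3.0, 0.8, 17.9]
gripper_width: 13.8
gripper_force: 45.0
```

The cap is on its hard stop at 18 N. Turn it counter-clockwise.

send_rows --grip '[-1, -1, -1, -1, -1, -1, -1, -1]' --pt "0 0 0" --pt "0 0 0" --pt "0 0 0" --pt "0 0 0" --pt "0 0 0" --pt "0 0 0" --pt "0 0 0" --pt "0 0 0" --yaw '[4, 8, 12, 16, 20, 24, 28, 32]'

```text
time_s: 5.73
ee_pos: [471.0, 110.1, 137.8]
ee_rot: [-180.0, -0.3, 18.0]
force: [-0.2, 1.6, 16.5]
gripper_width: 13.7
gripper_force: 45.0
```

send_rows --grip '[-1, -1, -1, -1, -1, -1, -1, -1]' --pt "0 0 0" --pt "0 0 0" --pt "0 0 0" --pt "0 0 0" --pt "0 0 0" --pt "0 0 0" --pt "0 0 0" --pt "0 0 0" --yaw '[4, 8, 12, 16, 20, 24, 28, 32]'

```text
time_s: 6.4
ee_pos: [471.2, 110.3, 137.8]
ee_rot: [179.9, -0.3, 50.0]
force: [-1.2, 2.9, 15.5]
gripper_width: 13.6
gripper_force: 45.0
```

send_rows --grip '[-1, -1, -1]' --pt "0 0 0" --pt "0 0 0" --pt "0 0 0" --yaw '[2, 2, 2]'

```text
time_s: 6.65
ee_pos: [471.1, 110.3, 137.8]
ee_rot: [179.9, -0.3, 51.8]
force: [-0.7, 3.1, 15.8]
gripper_width: 14.0
gripper_force: 45.0
```

```bash
python3 - <<'E'
from h import *
f=eyes.grab_frame("wrist"); s=env.state(); print(s["ee_pos"],s["ee_rot"],s["force"],s["torque"],s["qpos"])
cv2.imwrite("pics/w3.png",f["frame"][...,::-1])
E
```

```text
[471.12712453 110.31373707 137.81928017] [179.86301647  -0.26206554  51.81773465] [-1.23377034  1.4606293  16.1856335 ] [0.33009112 0.28213579 0.02556605] [1.17722167e+01 1.38011120e+01 1.08062714e+02 7.52928237e-02
 5.78474418e+01 4.99148870e+01]
```

View pics/w3.png

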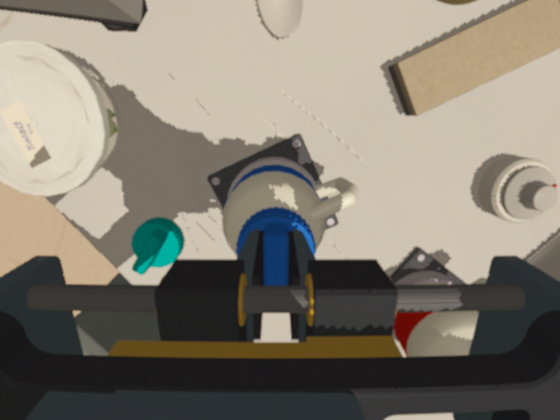

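The bar at (276,250) is still square in the fingers while the handle now points off at (345,195), so the cap has turned about 66 degrees with the gripper. Next, ease up and check the force.

send_rows --grip '[-1, -1, -1, -1, -1, -1, -1, -1]' --pt "0 0 0.002" --pt "0 0 0.004" --pt "0 0 0.006" --pt "0 0 0.008" --pt "0 0 0.01" --pt "0 0 0.012" --pt "0 0 0.014" --pt "0 0 0.014" --yaw '[0, 0, 0, 0, 0, 0, 0, 0]'

```text
time_s: 7.37
ee_pos: [469.2, 109.7, 149.2]
ee_rot: [-179.9, -0.0, 51.8]
force: [1.1, 3.9, 0.7]
gripper_width: 13.4
gripper_force: 45.0
```

send_rows --grip '[-1, -1, -1, -1, -1, -1, -1, -1]' --pt "0 0 0.008" --pt "0 0 0.018" --pt "0 0 0.03" --pt "0 0 0.045" --pt "0 0 0.06" --pt "0 0 0.075" --pt "0 0 0.088" --pt "0 0 0.096" --yaw '[0, 0, 0, 0, 0, 0, 0, 0]'

```text
time_s: 8.03
ee_pos: [468.9, 108.6, 246.7]
ee_rot: [180.0, 0.1, 51.8]
force: [0.6, -0.5, -0.2]
gripper_width: 13.6
gripper_force: 45.0
```

send_rows --grip '[-1, -1, -1, -1, -1]' --pt "0 0 0" --pt "0 0 0" --pt "0 0 0" --pt "0 0 0" --pt "0 0 0" --yaw '[0, 0, 0, 0, 0]'

```text
time_s: 8.45
ee_pos: [469.0, 109.2, 244.6]
ee_rot: [-179.9, 0.1, 51.8]
force: [0.2, -0.4, -0.0]
gripper_width: 13.7
gripper_force: 45.0
```

```bash
python3 - <<'E'
from h import *
f=eyes.grab_frame("side"); w=eyes.grab_frame("wrist"); s=env.state(); print(s["ee_pos"],s["ee_rot"],s["force"],s["gripper_width"])
a=cv2.resize(f["frame"][80:240,180:340],(480,480)); b=cv2.resize(w["frame"][:,140:420],(320,480))
cv2.imwrite("pics/s4.png",np.hstack([a,b])[...,::-1])
E
```

```text
[469.22132358 109.28718823 244.92789904] [-1.79963136e+02  5.81668489e-02  5.18275619e+01] [-1.21479589  0.27110687 -0.20025952] 13.650275349562602
```

View pics/s4.png

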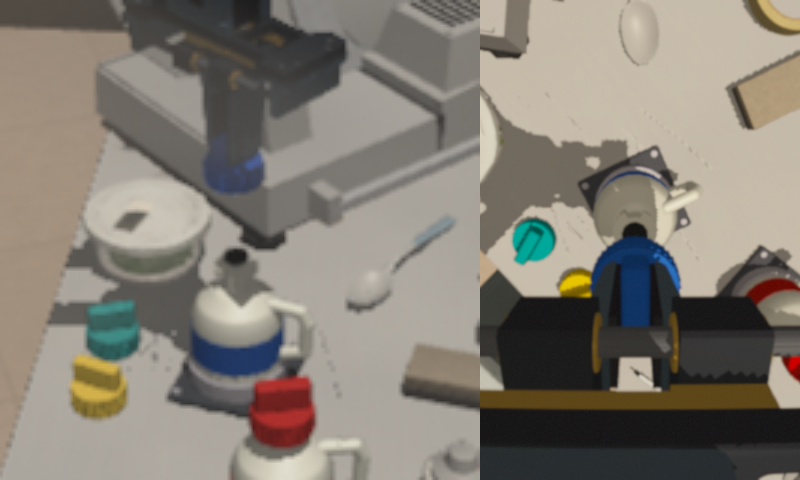

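The picture shows the bottle open, with its neck at (235,258) in the crop. The blue cap is upright in the gripper above it at (233,165).

```bash
python3 -c "
from workcell import env
print(env.job_done())"
```

```text
the job is handed in; nothing more can be done
None
```

The blue-capped bottle is open and the job is handed in: I pressed the cap to its stop, turned it about 66° counter-clockwise, and the gripper is holding it upright about 10 cm above where it sat, with the red-capped bottle still closed.

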